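Hook back the top half of the drying cabinet's split door

ROBOT

A 6-joint arm with a two-finger parallel gripper is mounted at the origin on a cart in front of the work surface, level with it; the furniture and walls round the work are solid. World frame = base frame: x ahead of the robot, y to its left, z up, the work surface at z = 0. Lengths are in m, angles in degrees, forces in N, time in s.
With the tool pointing down it reaches from about 0.375 to 0.9 m from the base axis. Payload 3.1 kg.
Tool frame: the origin (TCP) lies at the very end of the fingers, on their centre line; the grasp point (between the pads) lies 19 mm behind it; z points along the fingers, y is the direction in which the jaws open and shut (so a half turn about z gives the same grasp; the last joint's range is limited). The gripper opens to 87 mm and grips with 3 to 60 N. Pads are 19 mm wide; open, the fingers measure 117 mm over their backs; the gripper's body (75 mm by 190 mm) begins 51 mm behind the grasp point.
Start: joints at [-82.191, 30.224, 82.088, -0, 67.689, -10.227], TCP at [0.194, -0.594, 0.223] pointing down, gripper open.
Joint ranges: [-176.69, 176.69], [-43.24, 126.21], [12.49, 139.97], [-82, 262], [0, 151.66], [-163.58, 163.58]. Speed limits (degrees/s): [159.86, 159.86, 180, 180, 180, 180].

INTERFACE

Orientations are given as a 3x3 rotation matrix whose columns are the frame's x, y, z axes.
In Python, from rig import read_state, capture, hand_in gives the robot as it stands. The module is installed in compiled form; this text tells all that it offers.
- The arm moves only by the tool send_rows, never from a script. Its argument "moves" is one flat list of numbers, 7 for each row, row after row: the turn, a rotation vector about the world's x, y, z in degrees, then the shift along the world's x, y, z in cm, then the gripper's target within -1 to 1 (fully open at 1, half-way at 0, shut at -1). In form: [rx, ry, rz, tx, ty, tz, hand, rx, ry, rz, tx, ty, tz, hand, ...]. A call has 1 to 20 rows; each row shifts and turns the commanded pose from where the row before left it; what a row does not reach is not made up. A row lasts 1/10 s, in which the tool goes at most 50 mm and 8.59 degrees, less where a joint would pass 70% of its speed; a pose out of reach is approached as far as the arm can. A call with a gripper value outside its range is refused whole. The fingers move at their own pace and stop on an object; the grip force is fixed at half the most. Time passes only in rows, so rows that do not move let the fingers close. It gives the time, the measured TCP pose, the force and the opening at its end, in the units of the state.
- read_state(): the state, without advancing time (a new reading comes with each control period).
- capture(name): name is "scene" or "side" or "wrist"; returns a dict with "pixels" (480x640x3 uint8, red, green, blue), "vertical_fov" (degrees; the focal length in pixels is half the picture's height over the tangent of half this angle, whatever the lens; pixels are square), "cx", "cy" (the principal point, pixels), "rvec" (rotation vector, rad) and "tvec" (3), from world to camera coordinates, as OpenCV has them. Camera axes: x right, y down, z forward; pixel columns grow to the right and rows downward; lengths in m; the calibration is good to about 2 mm. The wrist camera is an equidistant fisheye: a pixel r from the principal point sees the ray r / f radians off the axis. A picture is of the moment at which its call begins. There is no depth.
- hand_in(): hands the job in, once; it reports no verdict.
The state is a dict: "time_s": time; "joint_positions": joint angles; "qvel": joint speeds; "tau": joint torques, N m; "position": TCP position; "tcp_rot": TCP orientation; "force": force on the tool from outside, world axes, zero at the start; "moment": the same for the moment, N m; "opening": opening from 0.0 (shut) to 1.0 (fully open).
Only numpy, scipy, OpenCV 4.12 (cv2) and the standard library are available. Lean on these libraries where they do the work, as an engineer would, in place of code of your own. Each camera call takes 0.05 s, during which the arm holds its last target.

TASK

Air the drying cabinet: swing the hook with the red grip off its pin, open only the top half of the split door and fold it fully back against the left half of the cabinet, then swing the hook with the blue grip fully home so that it holds the door back. The bottom half must stay shut and bolted, and the things standing about must be left where they are.

Things in the scene. Friction and masses are not known exactly. Their poses are not given: they have to be found in the camera images.
- cabinet: Light-wood cabinet, fixed, 90 deep (x), 250 wide (y), 120 mm high, flat roof. Origin under the middle of its front plane; x points in, away from the robot, y left, z up. Left half (y > 0): fixed white panel with vent slots. Right half: split door of two white leaves, each 104 wide, 53 high, 12 mm thick, hinged on the middle line. A steel hook lies on the roof over each half.
- upper_leaf (a joint): Upper leaf of the split door, hinge about the vertical axis: 0 = shut, grows as its free right edge swings out towards the robot and on round to the left, 3.14 = folded right back flat against the left half's front (the stop). Turns stiffly (about 0.02 N m) and stays where it is left.
- upper_leaf_hinge (a point): Point on the hinge axis of both leaves, at the height of the middle of the pull's grip (z = 163 mm); fixed, 14 mm in front of the cabinet's front plane.
- pull (a point): Middle of the upper leaf's pull: a round upright black grip, 12 mm across and 36 mm tall (z = 145 to 181 mm) that revolves freely on its steel stem (so the gripper need not turn with the leaf); the stem stands on the leaf's top edge, 45 mm from the hinge axis. Moves with the leaf.
- catch_pin (a point): Top of the catch pin on the upper leaf's top edge: steel, 6 mm across, z = 119 to 137 mm, 92 mm from the hinge axis. The lip of a hook goes round its front.
- door_hook (a joint): Hook with the red grip, hinged on a vertical pivot on the roof, over the right half. 0 = home (stop): its lip, 80 mm from the pivot, lies in front of the catch pin and holds the upper leaf shut. Grows as its front end swings out to the right (counter-clockwise from above); free of the pin above about 0.25 rad; stop at 1.5. Stiff (0.012 N m), stays where left.
- door_hook_grip (a point): Middle of the red upright grip on the door hook, 12 mm across, 36 mm tall (z = 145 to 181 mm), 64 mm from the hook's pivot.
- door_hook_pivot (a point): Point on the door hook's pivot axis, at the height of the grips' middles (z = 163 mm); fixed: cabinet x = 60, y = -86 mm.
- holdback_hook (a joint): Hook with the blue grip, over the left half, mirror image of the other, same friction. 0 = home (stop): front end points forward, its lip in front of the catch pin of the folded-back upper leaf, holding it back. Grows as the front end swings out to the left (clockwise from above); starts swung out; stop at 1.5. Its lip passes the pin only if the leaf is folded beyond about 3.0 rad.
- holdback_hook_grip (a point): Middle of the blue upright grip on the hold-back hook, 12 mm across, 36 mm tall (z = 145 to 181 mm), 64 mm from the hook's pivot.
- holdback_hook_pivot (a point): Point on the hold-back hook's pivot axis, at the height of the grips' middles (z = 163 mm); fixed: cabinet x = 36, y = +86 mm.
- lower_leaf (a joint): Lower leaf of the split door (z = 11 to 64 mm), same hinge axis and sense: 0 = shut. Held shut by its bolt.
- bolt (a joint): Steel barrel bolt on the front of the lower leaf, near its free edge, 44 mm high: 0 = shot into its keeper on the cabinet's right edge, grows to 0.022 m as it is drawn to the left.
- loupe: Bystander: black eye loupe standing on its wide rim, 34 mm across, 34 mm tall; origin at the centre of its underside.
- wood_ball: Bystander: turned wooden ball handle standing upright, 31 mm across, 56 mm tall; origin at the centre of its underside.
- spool: Bystander: small spool of brass wire, 28 mm across, 14 mm tall; origin at the centre of its underside.
- vial: Bystander: small vial with a red cap, 14 mm across, 38 mm tall; origin at the centre of its underside.
- nippers: Bystander: small nippers with black handles lying flat, 33 x 102 x 14 mm; origin at the centre of its underside.

How it is judged:
By the outcome, as a careful person would: the job done as asked, in the order asked, and still so for the second after the job is handed in, with the robot touching nothing.
It also fails if it takes over 51 s, if anything falls off the work surface, if the arm or the gripper's body presses on something with over 40 N, if the wrist force passes 120 N, or if a joint passes its speed limit or range.

## Working session

There is one attempt and no reset: what is moved stays moved. The work goes in short steps, Python scripts to look and compute and a tool call to move; the robot and the scene stay as the last step left them, time stands still between calls to the robot, and variables do not carry over. Pictures are saved under pics/ and viewed, and the job is handed in when it is done.

Besides the shell and the picture viewer there is one more tool, called after ">>>" by a JSON object that holds its "method" and its "body". send_rows: Moves the arm, as the interface text tells. Its arguments: {"type":"object","properties":{"moves":{"type":"array","items":{"type":"number"}}},"required":["moves"]}

```bash
mkdir -p pics; cat > h.py <<'E'
import numpy as np, cv2
from rig import read_state, capture, hand_in
def snap(n,f):
    c=capture(n); cv2.imwrite(f'pics/{f}.png',c['pixels'][:,:,::-1]); 
    p=c.pop('pixels'); np.save(f'pics/{f}.npy',c,allow_pickle=True); return c,p
def cal(f): return np.load(f'pics/{f}.npy',allow_pickle=True).item()
def F(c): return 240/np.tan(np.radians(c['vertical_fov'])/2)
def ray(c,u,v):
    R=cv2.Rodrigues(np.array(c['rvec'],float))[0]; t=np.array(c['tvec'],float).ravel(); f=F(c)
    d=R.T@np.array([(u-c['cx'])/f,(v-c['cy'])/f,1]); return -R.T@t,d
def atz(c,u,v,z):
    o,d=ray(c,u,v); return o+d*(z-o[2])/d[2]
def proj(c,P):
    R=cv2.Rodrigues(np.array(c['rvec'],float))[0]; q=np.atleast_2d(P)@R.T+np.array(c['tvec']).ravel(); f=F(c)
    return np.c_[q[:,0]/q[:,2]*f+c['cx'],q[:,1]/q[:,2]*f+c['cy']]
E
python3 - <<'E'
from h import *
for n in ['scene','side','wrist']:
    c,p=snap(n,n+'0'); print(n,c)
print(read_state())
E
```

```text
scene {'vertical_fov': 42.46982678226207, 'cx': 327.40387987912567, 'cy': 229.84572698588912, 'rvec': array([ 0.87447893, -2.18119157,  1.39343519]), 'tvec': array([0.41720268, 0.26994474, 1.21576943])}
side {'vertical_fov': 55.17013696499347, 'cx': 323.7995230342011, 'cy': 245.6402899765283, 'rvec': array([ 0.35234281, -2.69272948,  1.3215826 ]), 'tvec': array([0.54925205, 0.16713916, 1.00729351])}
wrist {'vertical_fov': 65.70646984690485, 'cx': 317.85222171392576, 'cy': 235.32180707918965, 'rvec': array([-2.33379736,  1.69461282,  0.26328182]), 'tvec': array([-0.6236309 , -0.03513869,  0.39215961])}
{'time_s': 0.15, 'joint_positions': array([-8.21912030e+01,  3.02669810e+01,  8.21406756e+01,  1.56006225e-03,
        6.76897062e+01, -1.02268332e+01]), 'qvel': array([ 0.04982363, -0.0622659 , -0.26202886,  0.02615747, -0.04794537,
        0.01210479]), 'tau': array([ 4.93446023e-04, -4.40431488e+01, -1.76842260e+01,  6.32840884e-02,
        5.52644441e-02, -1.07599292e-04]), 'position': array([ 0.19346644, -0.59370061,  0.22178735]), 'tcp_rot': array([[ 9.50867407e-01,  3.09598341e-01, -2.05923668e-04],
       [ 3.09598237e-01, -9.50865966e-01,  1.68696547e-03],
       [ 3.26475904e-04, -1.66783409e-03, -9.99998556e-01]]), 'force': array([-0.04033702,  0.38753895, -0.02366627]), 'moment': array([ 0.04566944, -0.02259072, -0.06072564]), 'opening': 0.9990355594768626}
```

View pics/scene0.png

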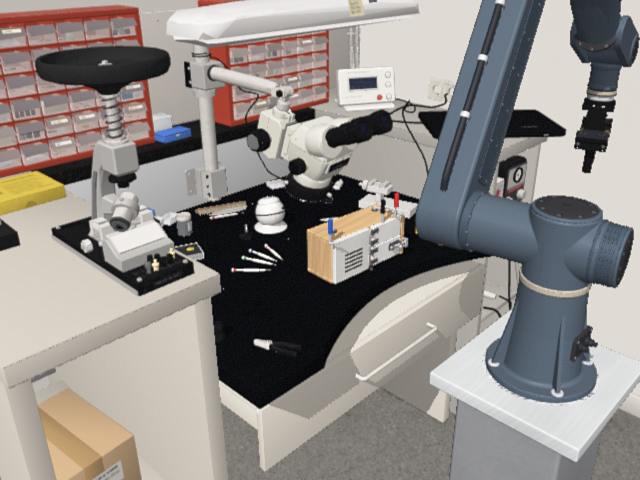

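View pics/side0.png

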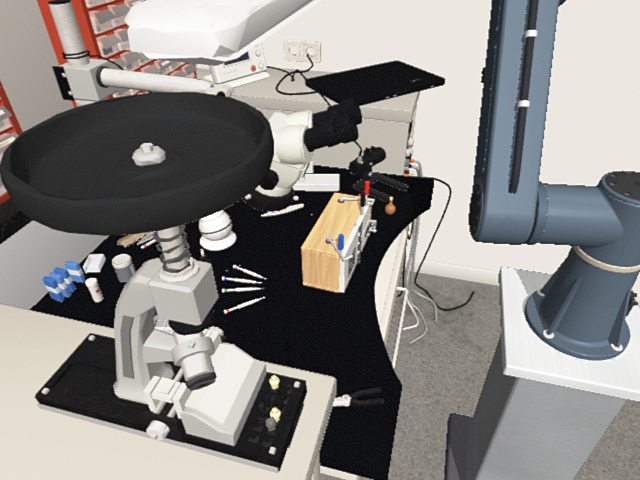

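View pics/wrist0.png

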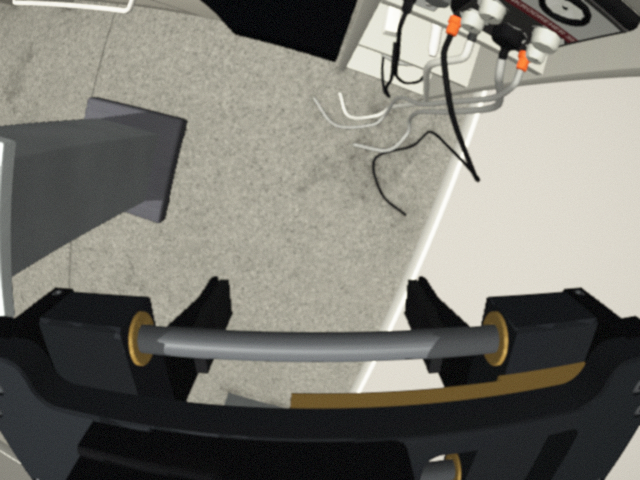

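```bash
python3 - <<'E'
import cv2
a=cv2.imread('pics/scene0.png')[170:300,285:445]; cv2.imwrite('pics/z1.png',cv2.resize(a,None,fx=5,fy=5,interpolation=cv2.INTER_CUBIC)[:600])
cv2.imwrite('pics/z1.png',cv2.resize(a,(738,600),interpolation=cv2.INTER_CUBIC))
a=cv2.imread('pics/side0.png')[165:305,285:445]; cv2.imwrite('pics/z2.png',cv2.resize(a,(686,600),interpolation=cv2.INTER_CUBIC))
E
```

```text
(no output)
```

View pics/z1.png

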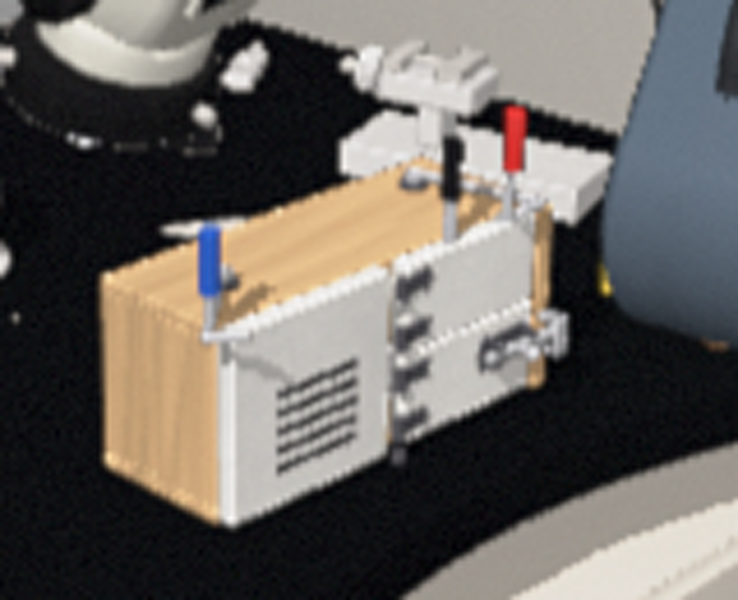

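View pics/z2.png

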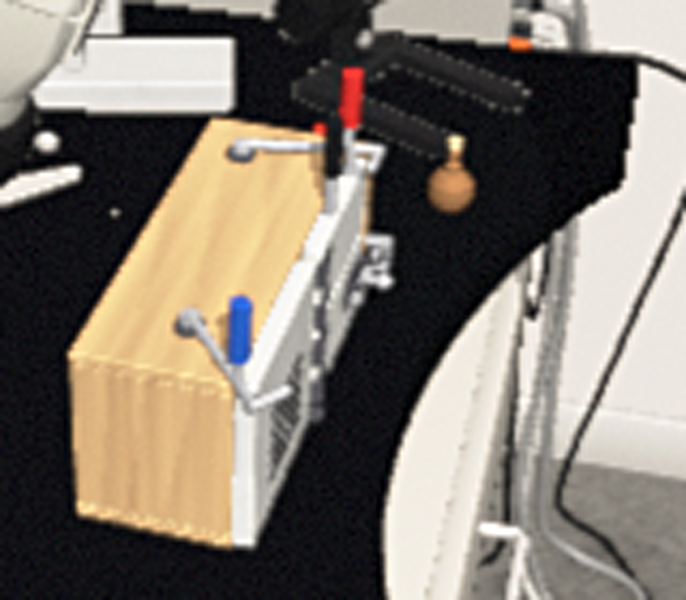

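```bash
cat > fit.py <<'E'
from h import *
from scipy.optimize import least_squares
cs,cd=cal('scene0'),cal('side0')
S=lambda u,v:(285+u/4.6125,170+v/4.6125)
D=lambda u,v:(285+u/4.2875,165+v/4.2875)
def tri(a,b):
    o1,d1=ray(cs,*a);o2,d2=ray(cd,*b);A=np.c_[d1,-d2];t=np.linalg.lstsq(A,o2-o1,rcond=None)[0]
    p,q=o1+d1*t[0],o2+d2*t[1];return (p+q)/2,np.linalg.norm(p-q)
for n,a,b in [('blue',(210,261),(239.5,330)),('red',(514,139),(351,99)),('pull',(452,169),(333,147))]:
    print(n,tri(S(*a),D(*b)),atz(cs,*S(*a),.163),atz(cd,*D(*b),.163))
obs=[(cs,S(104,274),(.09,.125,.12)),(cs,S(104,465),(.09,.125,0)),(cd,D(72,354),(.09,.125,.12)),(cd,D(212,120),(.09,-.125,.12)),(cd,D(78,516),(.09,.125,0)),
(cs,S(514,139),(-.004,-.086,.163)),(cd,D(351,99),(-.004,-.086,.163)),(cd,D(238,150),(.06,-.086,.127)),(cd,D(189,320),(.036,.086,.127)),(cs,S(415,180),(.06,-.086,.127))]
def W(p,P): c,s=np.cos(p[2]),np.sin(p[2]);return np.array([p[0]+c*P[0]-s*P[1],p[1]+s*P[0]+c*P[1],P[2]])
def res(p): return np.concatenate([proj(c,W(p,P))[0]-np.array(o) for c,o,P in obs])
r=least_squares(res,[.6,-.1,-.3],loss='soft_l1');p=r.x;print(p,np.degrees(p[2]));print(res(p).reshape(-1,2).round(1))
def C(q):
    c,s=np.cos(p[2]),np.sin(p[2]);d=q[:2]-p[:2];return np.array([c*d[0]+s*d[1],-s*d[0]+c*d[1],q[2]]).round(4)
for n,a,b in [('blue',(210,261),(239.5,330)),('red',(514,139),(351,99)),('pull',(452,169),(333,147))]: print(n,C(tri(S(*a),D(*b))[0]))
print('ball',C(atz(cd,*D(452,212),0.0)),atz(cd,*D(452,212),0.0),'vialcap',C(atz(cd,*D(320,130),0.038)))
for y in(-.11,-.05): print(W(p,(0,y,.12)))
E
python3 fit.py
```

```text
blue (array([0.51575   , 0.05389886, 0.1607745 ]), np.float64(1.594369940057393e-05)) [0.51237589 0.0574254  0.163     ] [0.51510546 0.05677238 0.163     ]
red (array([ 0.50423855, -0.17882502,  0.16163274]), np.float64(0.0003367369562864745)) [ 0.50237541 -0.17647994  0.163     ] [ 0.50385237 -0.17619947  0.163     ]
pull (array([ 0.50436689, -0.12517254,  0.16040216]), np.float64(0.0008620181151868749)) [ 0.49999523 -0.11935536  0.163     ] [ 0.50370459 -0.12184635  0.163     ]
[ 0.51173673 -0.079054   -0.05820776] -3.3350592145659563
[[-0.6 -0.1]
 [ 0.3  1.3]
 [-0.2 -1. ]
 [ 0.3 -1.3]
 [ 0.2  0.7]
 [-3.   1.2]
 [-0.4  2.4]
 [ 0.9 -1.3]
 [ 0.7 -1. ]
 [-0.3 -1.6]]
blue [-0.0037  0.133   0.1608]
red [-0.0017 -0.1     0.1616]
pull [-0.0047 -0.0465  0.1604]
ball [-0.0449 -0.2431  0.    ] [ 0.4527258  -0.31908766  0.        ] vialcap [ 0.0538 -0.2582  0.038 ]
[ 0.50533749 -0.1888677   0.12      ]
[ 0.50882798 -0.12896932  0.12      ]
```

```bash
cat >> fit.py <<'E'
print('---')
for n,a,b in [('eyeR',(390,122),(357,113)),('lampend',(418,8),(312,5)),('lampleft',(175,38),(130,50)),('eyeL',(360,138),(310,132)),('magn?',(375,186),(322,180))]: print(n,tri(a,b))
E
python3 fit.py | sed -n '/---/,$p'
```

```text
---
eyeR (array([ 0.53623361, -0.17892659,  0.35652693]), np.float64(0.007343446946923771))
lampend (array([ 0.72711156, -0.51449534,  0.55029733]), np.float64(0.08665705010864644))
lampleft (array([0.76132767, 0.26142641, 0.58430909]), np.float64(0.0032029649737320286))
eyeL (array([ 0.65693641, -0.20651413,  0.2860467 ]), np.float64(0.007410698405239693))
magn? (array([ 0.63658704, -0.24590793,  0.13913284]), np.float64(0.018432513942105114))
```

```bash
python3 - <<'E'
import cv2
a=cv2.imread('pics/scene0.png')[90:250,240:440]; cv2.imwrite('pics/z3.png',cv2.resize(a,(750,600),interpolation=cv2.INTER_CUBIC))
a=cv2.imread('pics/side0.png')[85:245,220:420]; cv2.imwrite('pics/z4.png',cv2.resize(a,(750,600),interpolation=cv2.INTER_CUBIC))
E
```

```text
(no output)
```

View pics/z3.png

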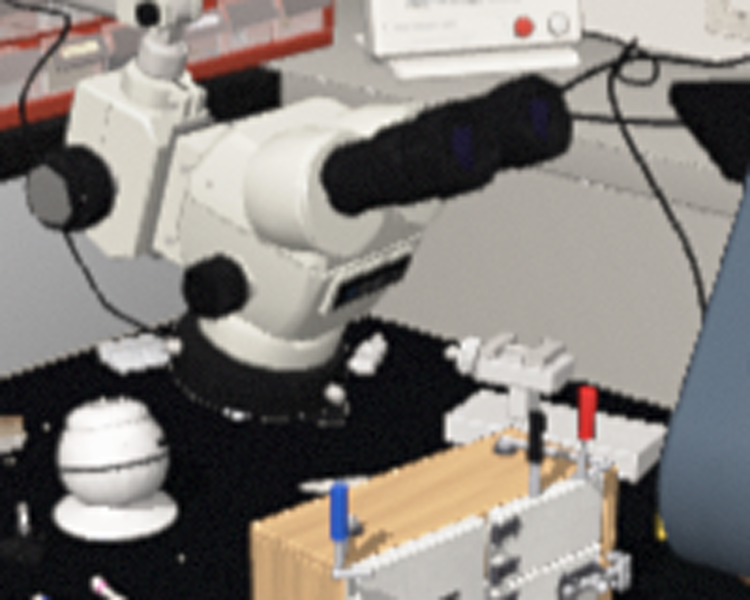

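View pics/z4.png

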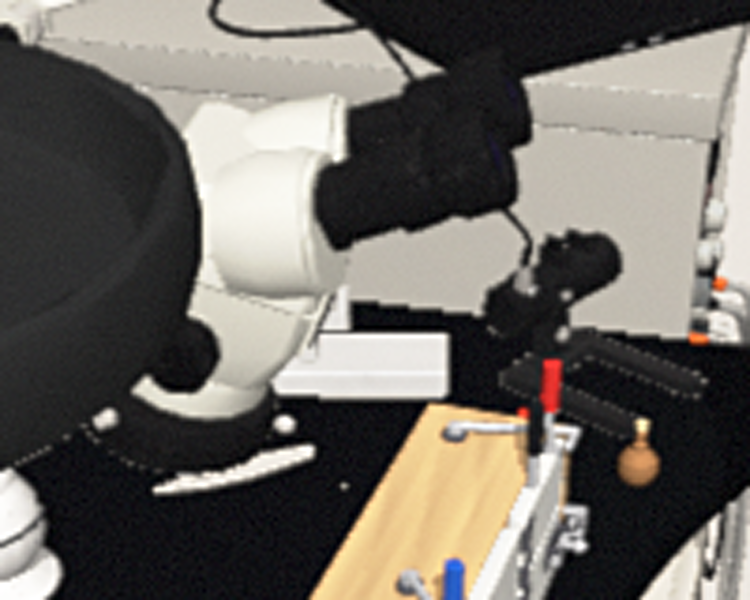

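```bash
cat >> fit.py <<'E'
print('+++')
for n,a,b in [('near',(366.7,130),(353.3,130.3)),('far',(387,122),(357.3,113)),('nearbase',(240+345/3.75,90+180/3.75),(220+340/3.75,85+205/3.75)),('farbottom',(240+560/3.75,90+150/3.75),(220+525/3.75,85+135/3.75))]:
  print(n,tri(a,b), C(tri(a,b)[0]))
for z in(0,.05,.1,.15):print(z,atz(cd,220+580/3.75,85+260/3.75,z),atz(cd,220+600/3.75,85+385/3.75,z))
E
python3 fit.py | sed -n '/+++/,$p'
```

```text
+++
near (array([ 0.52238243, -0.07450399,  0.36052092]), np.float64(0.006921698470921879)) [0.0104 0.0052 0.3605]
far (array([ 0.53279307, -0.16340964,  0.36143043]), np.float64(0.004730409199708984)) [ 0.0259 -0.083   0.3614]
nearbase (array([ 0.60985753, -0.05187466,  0.33395497]), np.float64(0.003952629502443819)) [0.0964 0.0328 0.334 ]
farbottom (array([ 0.52632671, -0.16559081,  0.34239617]), np.float64(0.004364179851397774)) [ 0.0196 -0.0855  0.3424]
0 [ 5.65479934e-01 -6.90806252e-01 -1.11022302e-16] [ 0.50782152 -0.46335444  0.        ]
0.05 [ 0.55079737 -0.59072607  0.05      ] [ 0.4969763  -0.37841189  0.05      ]
0.1 [ 0.53611481 -0.49064589  0.1       ] [ 0.48613109 -0.29346934  0.1       ]
0.15 [ 0.52143225 -0.39056571  0.15      ] [ 0.47528588 -0.20852679  0.15      ]
```

>>> {"method": "send_rows", "body": {"moves": [0,0,0,0,0,4,-0.3,0,0,-2.1,2,4.2,0,-0.3,0,0,-2.1,2,4.2,0,-0.3,0,0,-2.1,2,4.2,0,-0.3,0,0,-2.1,2,4.2,0,-0.3,0,0,-2.1,2,4.2,0,-0.3,0,0,-2.1,2,4.2,0,-0.3,0,0,-2.1,2,4.2,0,-0.3,0,0,-2.1,2,4.2,0,-0.3,0,0,-2.1,2,4.2,0,-0.3,0,0,-2.5,2,4.2,0,-0.3,0,0,0,0,0,0,-0.3]}}

```text
time_s: 1.35
position: [0.3942, -0.1689, 0.2624]
tcp_rot: [[0.999, -0.052, -0.001], [-0.052, -0.999, 0.003], [-0.001, -0.003, -1.0]]
force: [-0.7, 0.1, -0.2]
opening: 0.352
```

Tool now at (0.394, -0.169, 0.262), pointing down; tilt it next, then look.

>>> {"method": "send_rows", "body": {"moves": [0,-6,0,0,0,0,-0.3,0,-6,0,0,0,0,-0.3,0,-6,0,0,0,0,-0.3,0,-6,0,0,0,0,-0.3,0,-6,0,0,0,0,-0.3,0,0,0,0,0,0,-0.3]}}

```text
time_s: 1.95
position: [0.3912, -0.1734, 0.2611]
tcp_rot: [[0.87, -0.055, 0.49], [-0.064, -0.998, 0.003], [0.488, -0.034, -0.872]]
force: [-0.5, 0.3, 0.4]
opening: 0.349
```

```bash
python3 - <<'E'
from h import *
for n in ['scene','side','wrist']:
    c,p=snap(n,n+'1')
s=read_state();print(s['joint_positions'],s['position'])
a=cv2.imread('pics/scene1.png')[90:250,240:440]; cv2.imwrite('pics/z5.png',cv2.resize(a,(750,600),interpolation=cv2.INTER_CUBIC))
E
```

```text
[-57.36806873   4.06597901 124.10490376  38.3828542   41.73435611
   9.08554578] [ 0.39383504 -0.17508505  0.26275955]
```

View pics/wrist1.png

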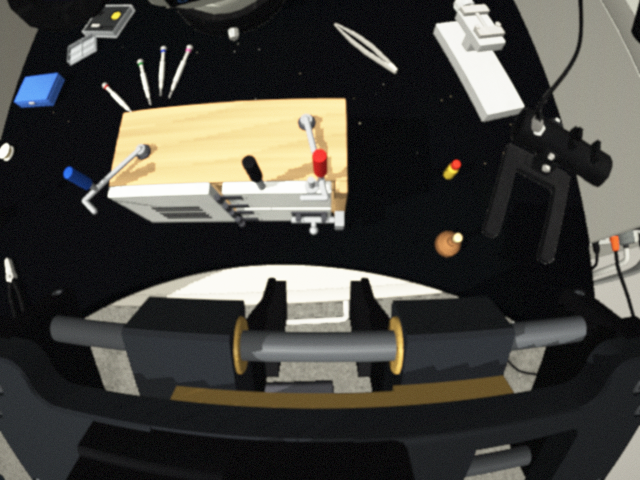

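View pics/side1.png

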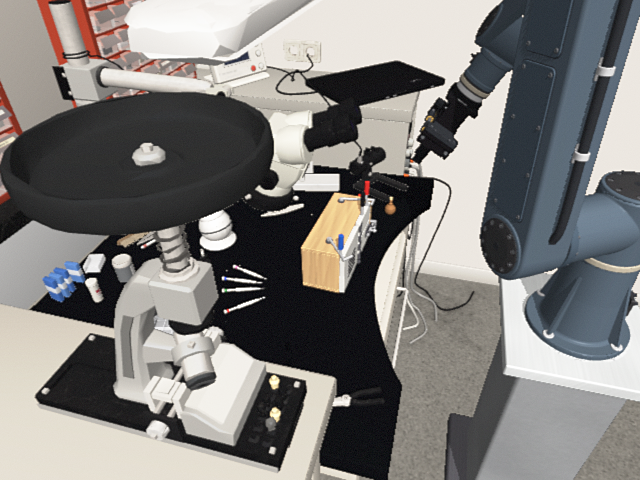

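View pics/scene1.png

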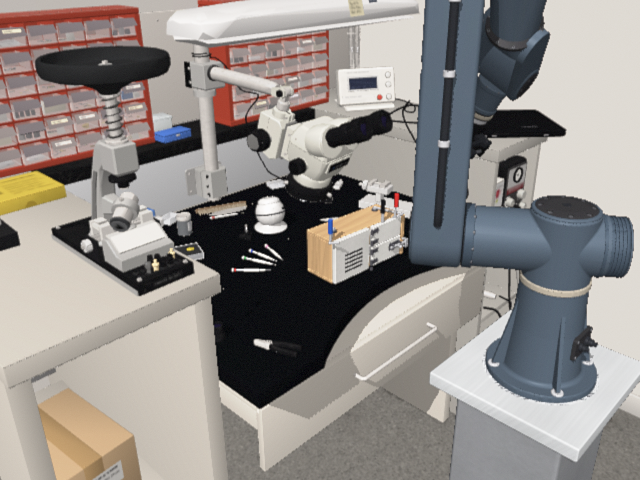

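```bash
cat > w.py <<'E'
from h import *
from scipy.optimize import least_squares
def fray(c,u,v):
    f=F(c);x,y=u-c['cx'],v-c['cy'];r=np.hypot(x,y);t=r/f
    d=np.array([x/r*np.sin(t),y/r*np.sin(t),np.cos(t)]);R=cv2.Rodrigues(np.array(c['rvec'],float))[0];return -R.T@np.array(c['tvec']).ravel(),R.T@d
def fz(c,u,v,z): o,d=fray(c,u,v);return o+d*(z-o[2])/d[2]
def fproj(c,P):
    R=cv2.Rodrigues(np.array(c['rvec'],float))[0];q=R@np.array(P)+np.array(c['tvec']).ravel();r=np.hypot(q[0],q[1]);t=np.arctan2(r,q[2]);f=F(c);return np.array([c['cx']+f*t*q[0]/r,c['cy']+f*t*q[1]/r])
def W(p,P): k,s=np.cos(p[2]),np.sin(p[2]);return np.array([p[0]+k*P[0]-s*P[1],p[1]+s*P[0]+k*P[1],P[2]])
def C(p,q): k,s=np.cos(p[2]),np.sin(p[2]);d=q[:2]-p[:2];return np.array([k*d[0]+s*d[1],-s*d[0]+k*d[1]])
E
python3 - <<'E'
from w import *
c=cal('wrist1')
obs=[((123,113),(.09,.125,.12)),((346,98),(.09,-.125,.12)),((143,151),(.036,.086,.13)),((307,122),(.06,-.086,.13))]
res=lambda p:np.concatenate([fproj(c,W(p,P))-np.array(o) for o,P in obs])
r=least_squares(res,[.51,-.08,-.06]);p=r.x;print(p,res(p).reshape(-1,2).round(1))
for n,u,v in [('blue',79,179),('red',319.5,163),('pull',253,169)]:
    q=fz(c,u,v,.163);print(n,q.round(4),C(p,q).round(4))
o,d=fray(c,320,240);print(o,d)
E
```

```text
[ 0.51097406 -0.0803754  -0.05896377] [[ 0.6  0.9]
 [ 1.1  1.4]
 [-2.6 -0.4]
 [ 0.6 -2. ]]
blue [0.515  0.0536 0.163 ] [-0.0038  0.1339]
red [ 0.5058 -0.1787  0.163 ] [ 0.0006 -0.0985]
pull [ 0.5047 -0.1238  0.163 ] [-0.0037 -0.0437]
[ 0.38683403 -0.17969319  0.44388081] [ 0.19253129  0.01409831 -0.98118955]
```

>>> {"method": "send_rows", "body": {"moves": [0,0,0,2.2,-0.15,-0.6,-0.3,0,0,0,2.2,-0.15,-0.6,-0.3,0,0,0,2.2,-0.15,-0.7,-0.3,0,0,0,1.1,0,-1.9,-0.3,0,0,0,1.1,0,-1.9,-0.3,0,0,0,1.1,0,-1.9,-0.3,0,0,0,0,0,0,-0.3,0,0,0,0,0,0,-0.3]}}

```text
time_s: 2.9
position: [0.4935, -0.178, 0.1864]
tcp_rot: [[0.87, -0.048, 0.491], [-0.057, -0.998, 0.003], [0.49, -0.031, -0.871]]
force: [-0.8, 0.3, 0.2]
opening: 0.347
```

```bash
python3 - <<'E'
from h import *
for n in ['side','wrist']:
    c,p=snap(n,n+'2')
s=read_state();print(s['joint_positions'],s['position'],s['force'])
a=cv2.imread('pics/side2.png')[85:245,280:480]; cv2.imwrite('pics/z6.png',cv2.resize(a,(750,600),interpolation=cv2.INTER_CUBIC))
E
```

```text
[-44.24554689  20.29446489 119.40463724  49.45017399  26.95858962
   6.79092783] [ 0.49308516 -0.17843054  0.18728735] [-0.01271195 -0.0368102   1.18084607]
```

View pics/wrist2.png

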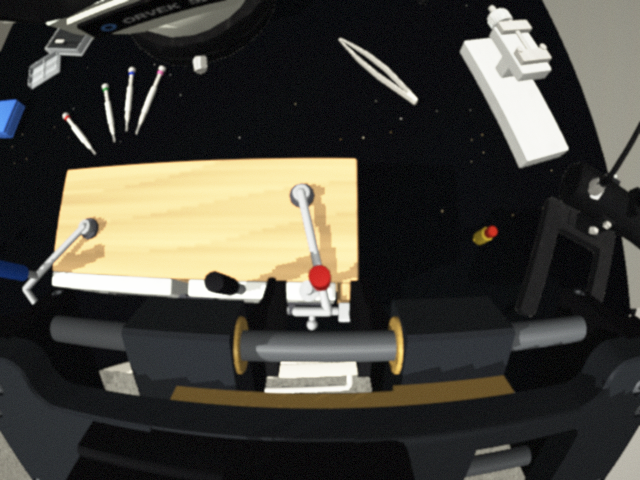

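View pics/z6.png

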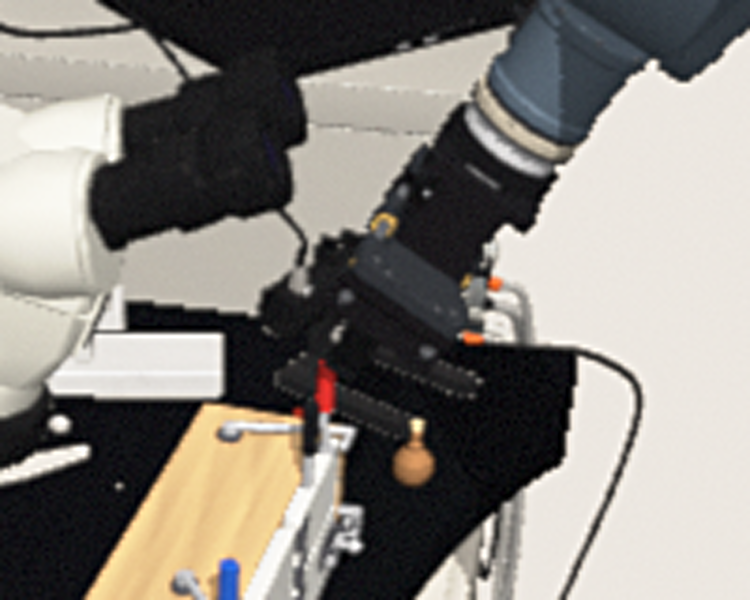

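>>> {"method": "send_rows", "body": {"moves": [0,0,0,1.05,-0.05,-1.95,-0.3,0,0,0,1.05,-0.05,-1.95,-0.3,0,0,0,0,0,0,-0.3,0,0,0,0,0,0,-0.3]}}

```text
time_s: 3.4
position: [0.5135, -0.1794, 0.1481]
tcp_rot: [[0.869, -0.05, 0.492], [-0.058, -0.998, 0.002], [0.491, -0.03, -0.871]]
force: [0.4, -0.4, -0.4]
opening: 0.354
```

```bash
python3 - <<'E'
from h import *
for n in ['wrist']:
    c,p=snap(n,n+'3')
s=read_state();print(s['joint_positions'],s['position'],s['force'])
E
```

```text
[-42.24958251  26.30253731 118.99393467  59.35571663  22.69311768
  -2.31293116] [ 0.51351824 -0.17951539  0.14846178] [ 0.68745671 -0.15330252 -0.66519797]
```

View pics/wrist3.png

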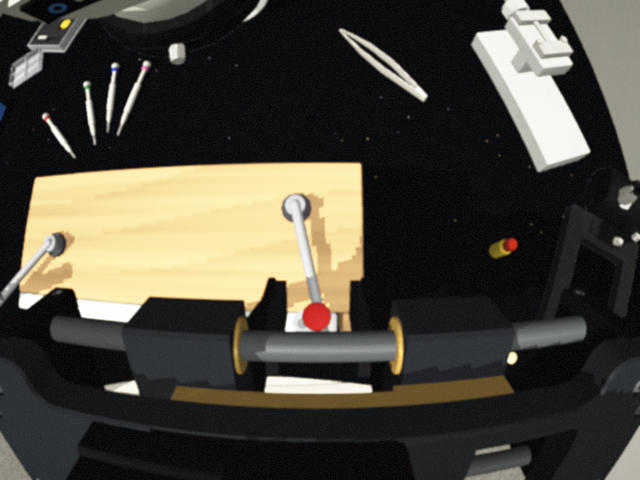

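>>> {"method": "send_rows", "body": {"moves": [0,0,0,0,-0.8,0,-0.3,0,0,0,0.1,-0.8,0,-0.3,0,0,0,0.2,-0.8,0,-0.3,0,0,0,0.3,-0.8,0,-0.3,0,0,0,0.4,-0.8,0,-0.3,0,0,0,0.5,-0.8,0,-0.3,0,0,0,0,0,0,-0.3,0,0,0,0,0,0,-0.3]}}

```text
time_s: 4.25
position: [0.5286, -0.2279, 0.1472]
tcp_rot: [[0.87, -0.05, 0.491], [-0.058, -0.998, 0.001], [0.49, -0.029, -0.871]]
force: [-0.4, -0.7, -0.3]
opening: 0.343
```

```bash
python3 - <<'E'
from h import *
for n in ['wrist','side']:
    c,p=snap(n,n+'4')
s=read_state();print(s['joint_positions'],s['position'],s['force'])
a=cv2.imread('pics/side4.png')[85:245,280:480]; cv2.imwrite('pics/z7.png',cv2.resize(a,(750,600),interpolation=cv2.INTER_CUBIC))
E
```

```text
[-45.60920163  28.14381444 114.03051757  53.14053897  26.09727974
   1.51757054] [ 0.52830738 -0.22730162  0.14719878] [-0.1502588  -0.02783471 -0.07047456]
```

View pics/wrist4.png

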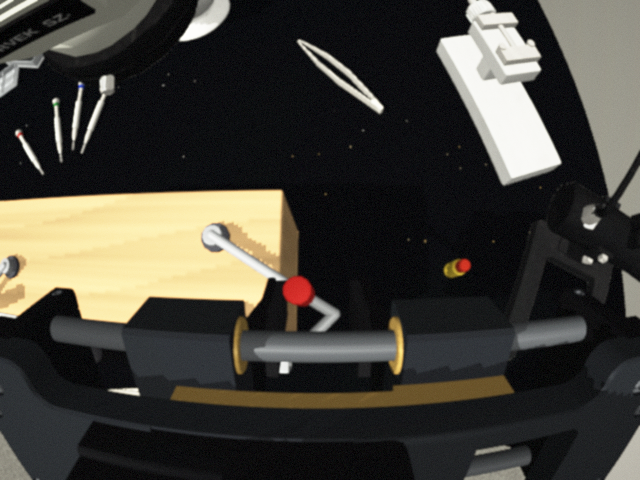

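View pics/z7.png

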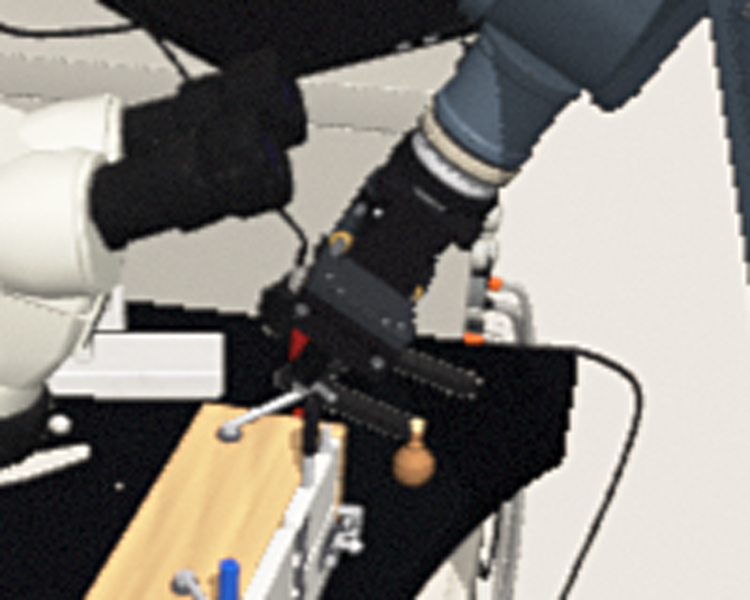

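>>> {"method": "send_rows", "body": {"moves": [0,0,0,0,0.6,0,-0.3,0,0,0,-1.3,0,2.3,-0.3,0,0,0,-1.3,0,2.3,-0.3,0,0,0,-1.3,0,2.3,-0.3,0,0,0,-1.3,2,2.3,-0.3,0,0,0,-0.7,4,0.4,-0.3,0,0,0,-0.7,3.8,0,-0.3,0,0,0,0,0,0,-0.3]}}

```text
time_s: 5.15
position: [0.4591, -0.1169, 0.2425]
tcp_rot: [[0.872, -0.044, 0.488], [-0.055, -0.998, 0.009], [0.487, -0.035, -0.873]]
force: [0.0, -0.6, -0.5]
opening: 0.352
```

```bash
python3 - <<'E'
from w import *
for n in ['wrist']:
    c,p=snap(n,n+'5')
s=read_state();print(s['joint_positions'],s['position'],s['force'])
E
```

```text
[-40.71726159   9.48638401 121.95980841  38.31636174  31.43713648
  22.28401554] [ 0.46094768 -0.11994533  0.24315056] [ 0.99795617 -0.40568432  0.86865514]
```

View pics/wrist5.png

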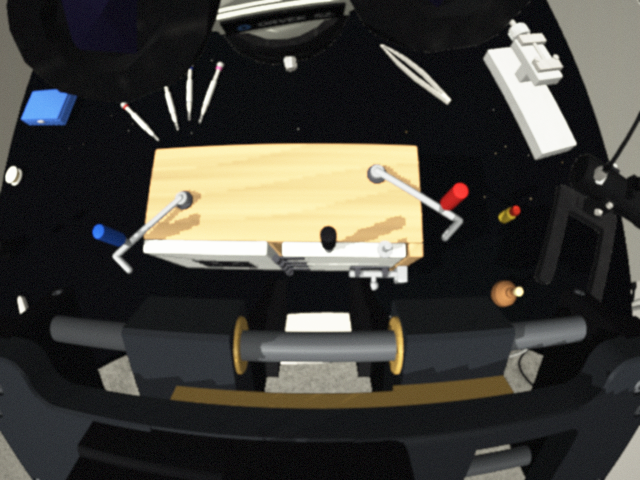

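>>> {"method": "send_rows", "body": {"moves": [0,0,0,1.0,-0.1,-1.9,-0.3,0,0,0,1.1,-0.1,-1.9,-0.3,0,0,0,1.1,-0.1,-1.9,-0.3,0,0,0,1.1,-0.1,-1.9,-0.3,0,0,0,1.0,0,-1.9,-0.3,0,0,0,0,0,0,-0.3,0,0,0,0,0,0,-0.3]}}

```text
time_s: 5.9
position: [0.5156, -0.1278, 0.148]
tcp_rot: [[0.87, -0.05, 0.491], [-0.059, -0.998, 0.002], [0.49, -0.031, -0.871]]
force: [0.2, -0.1, 0.0]
opening: 0.346
```

```bash
python3 - <<'E'
from w import *
for n in ['wrist']:
    c,p=snap(n,n+'6')
s=read_state();print(s['joint_positions'],s['position'],s['force'])
E
```

```text
[-35.98996678  25.45466464 121.4490479   63.74192601  18.86855029
  -1.43287212] [ 0.51557008 -0.12776758  0.14865267] [0.56181449 0.15590029 0.22617802]
```

View pics/wrist6.png

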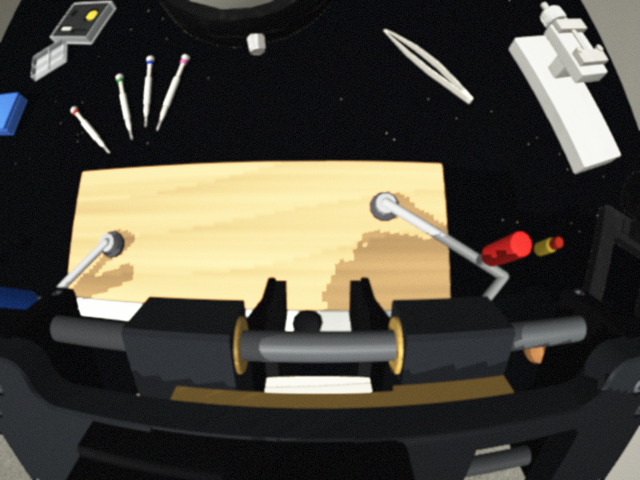

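>>> {"method": "send_rows", "body": {"moves": [0,6,0,-0.2,0.2,0,-0.3,0,6,0,-0.2,0.15,0,-0.3,0,0,0,0,0,0,-1,0,0,0,0,0,0,-1,0,0,0,0,0,0,-1,0,0,0,0,0,0,-1,0,0,0,0,0,0,-1]}}

```text
time_s: 6.65
position: [0.5176, -0.1233, 0.1492]
tcp_rot: [[0.909, -0.043, 0.415], [-0.055, -0.998, 0.016], [0.414, -0.037, -0.91]]
force: [-0.2, -7.4, 0.2]
opening: 0.125
```

```bash
python3 - <<'E'
from w import *
for n in ['wrist']:
    c,p=snap(n,n+'7')
s=read_state();print(s['joint_positions'],s['position'],s['force'])
g=s['position']-.019*s['tcp_rot'][:,2];print('grasp',g)
h=np.array([.497,-.0792]);r=g[:2]-h;print(np.hypot(*r),np.degrees(np.arctan2(r[1],r[0])))
R=np.hypot(*r);t0=np.arctan2(r[1],r[0]);R=.0455
P=[h+R*np.array([np.cos(t0-a),np.sin(t0-a)]) for a in np.radians(np.arange(0,186,6))]
print((np.diff(P,axis=0)*100).round(2).tolist())
E
```

```text
[-33.81576444  24.96639239 117.53191222  40.35646734  22.15524682
  23.48260489] [ 0.5176379  -0.12335174  0.14916121] [-1.04679228 -6.38487042  0.36769035]
grasp [ 0.50975408 -0.12365535  0.16644569]
0.04624872233267116 -73.99200749442238
[[-0.46, -0.11], [-0.47, -0.06], [-0.48, -0.01], [-0.47, 0.04], [-0.47, 0.09], [-0.46, 0.14], [-0.44, 0.19], [-0.42, 0.23], [-0.39, 0.27], [-0.36, 0.31], [-0.32, 0.35], [-0.29, 0.38], [-0.25, 0.41], [-0.2, 0.43], [-0.16, 0.45], [-0.11, 0.46], [-0.06, 0.47], [-0.01, 0.48], [0.04, 0.47], [0.09, 0.47], [0.14, 0.46], [0.19, 0.44], [0.23, 0.42], [0.27, 0.39], [0.31, 0.36], [0.35, 0.32], [0.38, 0.29], [0.41, 0.25], [0.43, 0.2], [0.45, 0.16]]
```

View pics/wrist7.png

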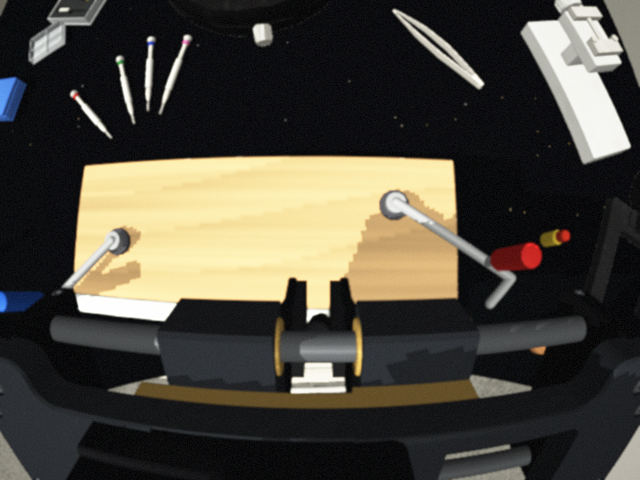

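>>> {"method": "send_rows", "body": {"moves": [0,0.5,0,-0.47,-0.07,0,-1,0,0.5,0,-0.48,-0.01,0,-1,0,0.5,0,-0.47,0.04,0,-1,0,0.5,0,-0.47,0.09,0,-1,0,0.5,0,-0.46,0.14,0,-1,0,0.5,0,-0.44,0.19,0,-1,0,0.5,0,-0.42,0.23,0,-1,0,0.5,0,-0.39,0.27,0,-1,0,0.5,0,-0.36,0.31,0,-1,0,0.5,0,-0.32,0.35,0,-1,0,0,0,0,0,0,-1]}}

```text
time_s: 7.8
position: [0.4726, -0.1026, 0.148]
tcp_rot: [[0.944, -0.042, 0.328], [-0.054, -0.998, 0.027], [0.326, -0.043, -0.944]]
force: [-3.7, -0.8, -0.3]
opening: 0.127
```

```bash
python3 - <<'E'
from w import *
for n in ['wrist','side','scene']:
    c,p=snap(n,n+'8')
s=read_state();print(s['joint_positions'],s['position'],s['force'],s['tcp_rot'])
g=s['position']-.019*s['tcp_rot'][:,2];print('grasp',g)
a=cv2.imread('pics/scene8.png')[90:250,240:440]; cv2.imwrite('pics/z8.png',cv2.resize(a,(750,600),interpolation=cv2.INTER_CUBIC))
E
```

```text
[-33.19251802  22.60003846 120.0712082   28.9161678   24.62629032
  34.60201791] [ 0.47316709 -0.10335476  0.1480277 ] [-1.73607073 -1.93635482 -1.86115376] [[ 0.94338962 -0.04302988  0.32888365]
 [-0.05445982 -0.99818731  0.0256168 ]
 [ 0.3271852  -0.04207757 -0.94402295]]
grasp [ 0.4669183  -0.10384148  0.16596413]
```

View pics/wrist8.png

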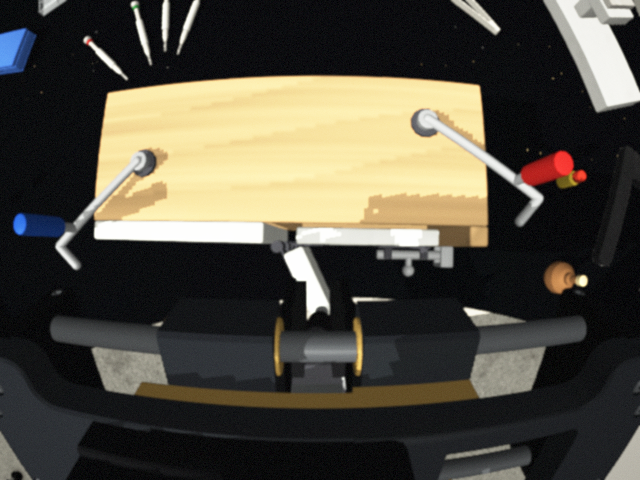

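View pics/z8.png

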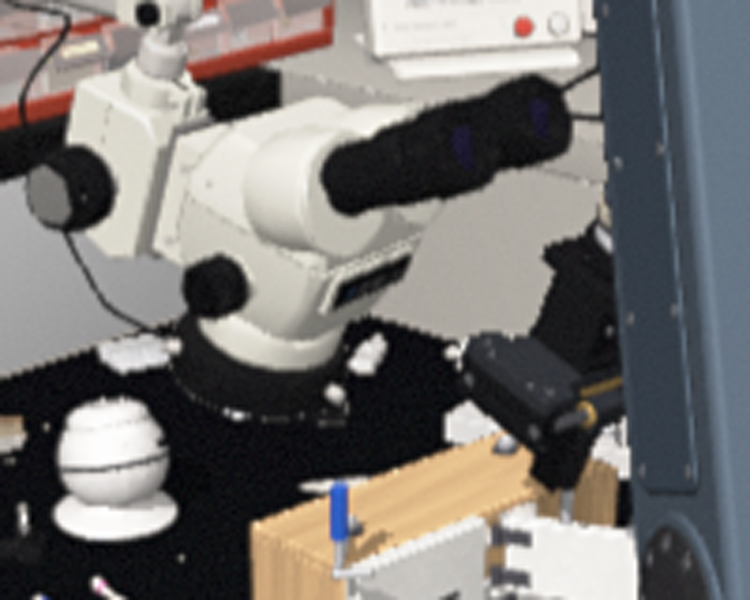

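View pics/side8.png

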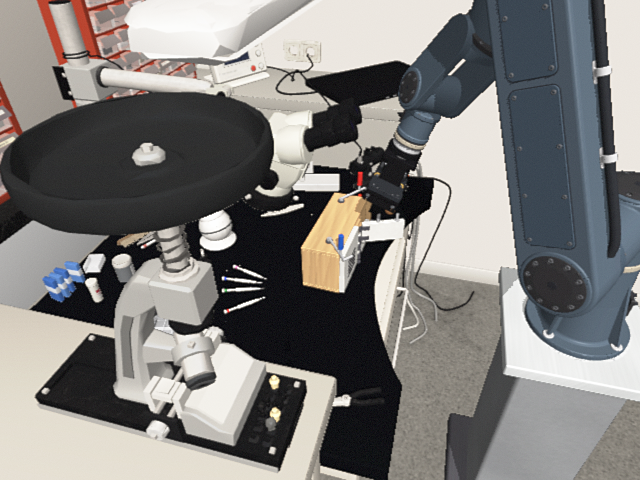

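>>> {"method": "send_rows", "body": {"moves": [0,0,0,-0.29,0.38,0,-1,0,0,0,-0.25,0.41,0,-1,0,0,0,-0.2,0.43,0,-1,0,0,0,-0.16,0.45,0,-1,0,0,0,-0.11,0.46,0,-1,0,0,0,-0.06,0.47,0,-1,0,0,0,-0.01,0.48,0,-1,0,0,0,0.04,0.47,0,-1,0,0,0,0.09,0.47,0,-1,0,0,0,0.14,0.46,0,-1,0,0,0,0,0,0,-1]}}

```text
time_s: 9.05
position: [0.4686, -0.061, 0.1484]
tcp_rot: [[0.941, -0.045, 0.334], [-0.055, -0.998, 0.02], [0.333, -0.038, -0.942]]
force: [9.3, -3.7, -15.5]
opening: 0.126
```

```bash
python3 - <<'E'
from w import *
for n in ['wrist']:
    c,p=snap(n,n+'9')
s=read_state();print(s['joint_positions'],s['position'],s['force'])
g=s['position']-.019*s['tcp_rot'][:,2];print('grasp',g)
E
```

```text
[-27.74140918  21.76563184 122.27491892  28.35824931  21.43965989
  40.03250311] [ 0.46854189 -0.0610859   0.1483869 ] [  8.6729576   -2.83341853 -15.5703102 ]
grasp [ 0.46219331 -0.06147407  0.16629067]
```

View pics/wrist9.png

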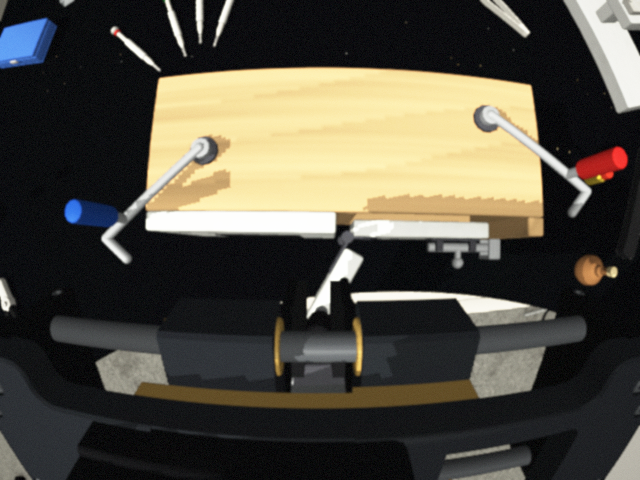

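>>> {"method": "send_rows", "body": {"moves": [0,0,0,0.19,0.44,0,-1,0,0,0,0.23,0.42,0,-1,0,0,0,0.27,0.39,0,-1,0,0,0,0.31,0.36,0,-1,0,0,0,0.35,0.32,0,-1,0,0,0,0.38,0.29,0,-1,0,0,0,0.41,0.25,0,-1,0,0,0,0.43,0.2,0,-1,0,0,0,0.45,0.14,0,-1,0,0,0,0.46,0.08,0,-1,0,0,0,0,0,0,-1]}}

```text
time_s: 10.2
position: [0.5027, -0.0329, 0.1483]
tcp_rot: [[0.942, -0.044, 0.334], [-0.054, -0.998, 0.02], [0.332, -0.036, -0.942]]
force: [2.4, -9.8, -9.2]
opening: 0.128
```

```bash
python3 - <<'E'
from w import *
for n in ['wrist','side']:
    c,p=snap(n,n+'10')
s=read_state();print(s['joint_positions'],s['position'],s['force'])
g=s['position']-.019*s['tcp_rot'][:,2];print('grasp',g)
a=cv2.imread('pics/side10.png')[145:305,260:460]; cv2.imwrite('pics/z10.png',cv2.resize(a,(750,600),interpolation=cv2.INTER_CUBIC))
E
```

```text
[-21.56051955  23.3447313  118.27005562  22.03085624  22.02208951
  52.06773475] [ 0.50243594 -0.03298116  0.14828307] [  2.76901609 -10.52489084 -10.5778059 ]
grasp [ 0.49609643 -0.03334965  0.16619047]
```

View pics/wrist10.png

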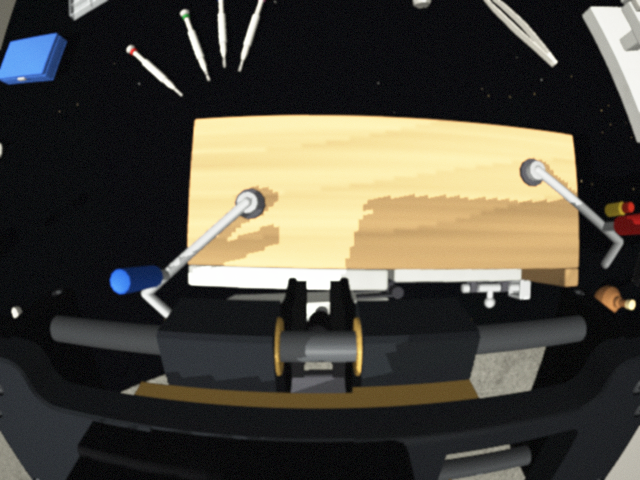

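View pics/z10.png

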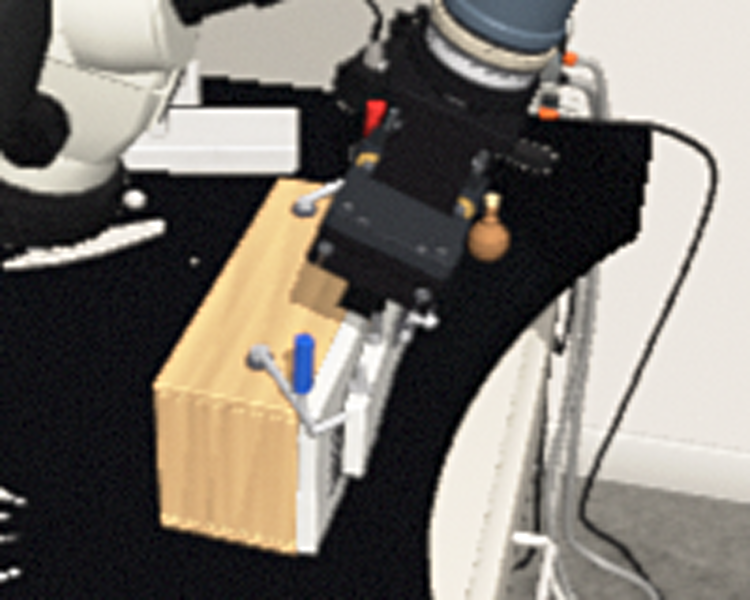

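>>> {"method": "send_rows", "body": {"moves": [0,0,0,0.2,0,0,-1,0,0,0,0.2,0,0,-1,0,0,0,0.2,0,0,-1,0,0,0,0,0,0,-1]}}

```text
time_s: 10.7
position: [0.5061, -0.0323, 0.1481]
tcp_rot: [[0.943, -0.043, 0.33], [-0.053, -0.998, 0.021], [0.329, -0.037, -0.944]]
force: [-5.3, -11.9, -2.7]
opening: 0.123
```

```bash
python3 - <<'E'
from w import *
for n in ['wrist','side']:
    c,p=snap(n,n+'11')
s=read_state();print(s['position'],s['force'])
a=cv2.imread('pics/side11.png')[185:265,310:410]; cv2.imwrite('pics/z11.png',cv2.resize(a,(750,600),interpolation=cv2.INTER_CUBIC))
E
```

```text
[ 0.50604646 -0.03235289  0.14808382] [ -4.090378   -10.95718455  -2.06282762]
```

View pics/z11.png

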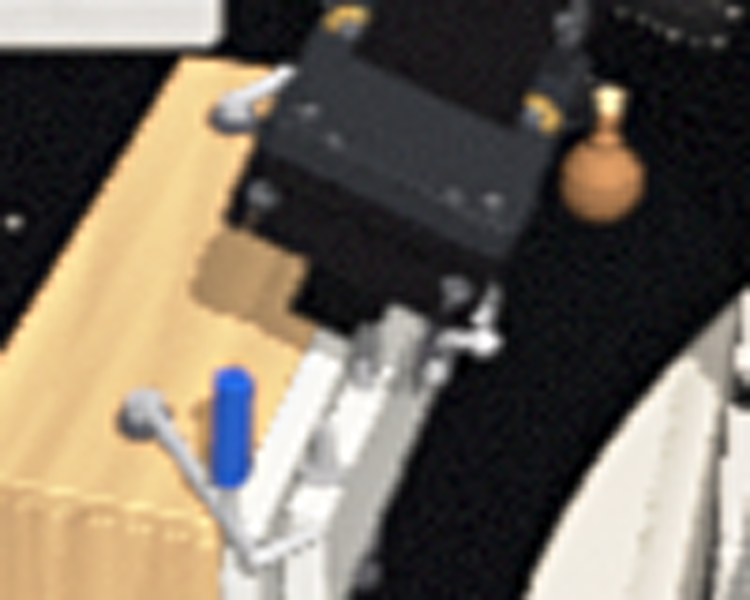

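>>> {"method": "send_rows", "body": {"moves": [0,0,0,0.2,0,0,-1,0,0,0,0.2,0,0,-1,0,0,0,0.2,0,0,-1,0,0,0,0,0,0,-1]}}

```text
time_s: 11.2
position: [0.507, -0.0319, 0.1475]
tcp_rot: [[0.946, -0.041, 0.323], [-0.05, -0.998, 0.022], [0.322, -0.037, -0.946]]
force: [-22.3, -20.9, 13.0]
opening: 0.129
```

>>> {"method": "send_rows", "body": {"moves": [0,0,0,-0.5,0,0,-1,0,0,0,0,0,0,-0.3,0,0,0,0,0,0,-0.3,0,0,0,-0.7,0,2,-0.3,0,0,0,-0.7,0,2,-0.3,0,0,0,-0.7,0,2,-0.3,0,0,0,-1.2,2,2,-0.3,0,0,0,-1.5,3,1,-0.3,0,0,0,-0.5,3,0,-0.3,0,0,0,0,0,0,-0.3,0,0,0,0,0,0,-0.3]}}

```text
time_s: 12.3
position: [0.4542, 0.0506, 0.2385]
tcp_rot: [[0.943, -0.042, 0.33], [-0.053, -0.998, 0.025], [0.329, -0.041, -0.944]]
force: [0.7, -0.7, -0.3]
opening: 0.347
```

```bash
python3 - <<'E'
from w import *
for n in ['wrist','side']:
    c,p=snap(n,n+'12')
s=read_state();print(s['joint_positions'],s['position'],s['force'],s['opening'])
a=cv2.imread('pics/side12.png')[165:305,285:445]; cv2.imwrite('pics/z12.png',cv2.resize(a,(686,600),interpolation=cv2.INTER_CUBIC))
E
```

```text
[-11.40236764   9.37891791 117.84011834   9.07608966  34.437134
  74.87039994] [0.45489487 0.04929003 0.23833577] [ 0.54797176 -1.44397041 -0.23408458] 0.3505233569890229
```

View pics/wrist12.png

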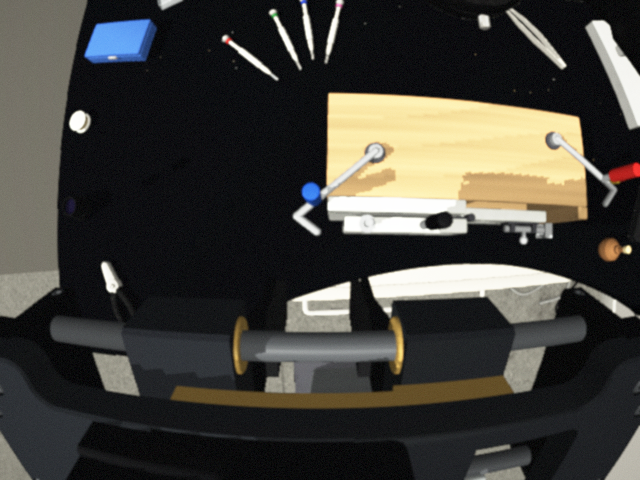

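View pics/z12.png

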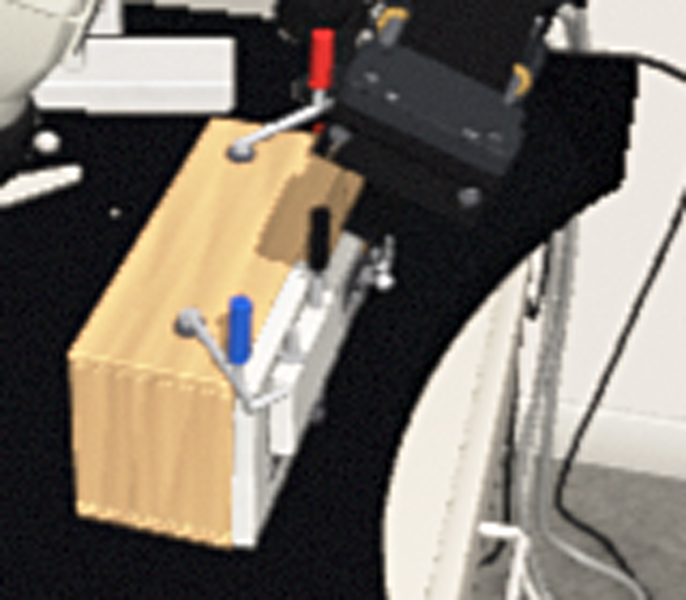

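```bash
python3 - <<'E'
from w import *
c=cal('wrist12');p=[.511,-.0803,-.059]
for n,u,v,z in [('pin',368,218,.137),('pull',438,220,.163),('blue',311,191,.172),('leafL',343,219,.119),('leafFrontL',344,232,.119),('leafFrontR',466,233,.119),('panelL',329,220,.12),('panelR',455,213,.12)]:
    q=fz(c,u,v,z);print(n,q.round(4),(C(p,q)*1000).round(1))
E
python3 -c "
import cv2
a=cv2.imread('pics/wrist12.png')[80:260,280:520]; cv2.imwrite('pics/z13.png',cv2.resize(a,(800,600),interpolation=cv2.INTER_CUBIC))"
```

```text
pin [0.5002 0.0152 0.137 ] [-16.4  94.7]
pull [ 0.495  -0.0323  0.163 ] [-18.8  47. ]
blue [0.5174 0.0558 0.172 ] [ -1.6 136.2]
leafL [0.5015 0.0337 0.119 ] [-16.2 113.3]
leafFrontL [0.491  0.0334 0.119 ] [-26.7 112.3]
leafFrontR [ 0.4858 -0.0696  0.119 ] [-25.8   9.2]
panelL [0.5011 0.0451 0.12  ] [-17.3 124.6]
panelR [ 0.5028 -0.0603  0.12  ] [-9.4 19.5]
```

View pics/z13.png

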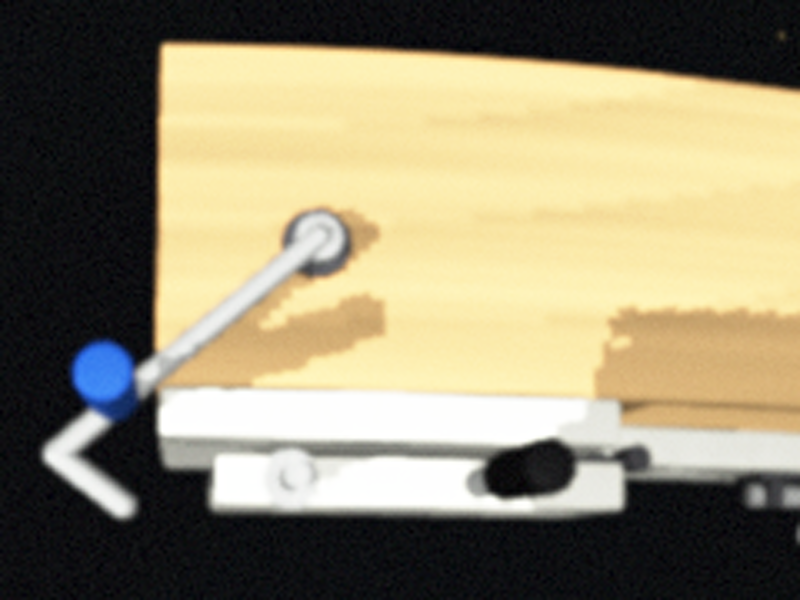

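>>> {"method": "send_rows", "body": {"moves": [0,0,0,0.8,1.2,0,-1,0,0,0,1.2,1.2,0,-1,0,0,0,1.2,1.1,0,-1,0,0,0,0,0,0,-1,0,0,0,0.8,0,-2.2,-1,0,0,0,0.8,0,-2.2,-1,0,0,0,0.8,0,-2.2,-1,0,0,0,0.8,0,-2.2,-1,0,0,0,0,0,0,-1,0,0,0,0,0,0,-1]}}

```text
time_s: 13.4
position: [0.5179, 0.0838, 0.1499]
tcp_rot: [[0.944, -0.045, 0.328], [-0.056, -0.998, 0.024], [0.326, -0.041, -0.944]]
force: [-0.2, 0.3, 0.3]
opening: 0.004
```

```bash
python3 - <<'E'
from w import *
for n in ['wrist','side']:
    c,p=snap(n,n+'14')
s=read_state();print(s['joint_positions'],s['position'],s['force'],s['opening'])
a=cv2.imread('pics/side14.png')[165:305,285:445]; cv2.imwrite('pics/z14.png',cv2.resize(a,(686,600),interpolation=cv2.INTER_CUBIC))
E
```

```text
[ -4.74178606  24.16779754 115.14038334   7.96927203  21.72503182
  81.30322004] [0.51844041 0.08410673 0.15110659] [ 0.90704462 -0.72846097  0.10819186] 0.006614480095684296
```

View pics/wrist14.png

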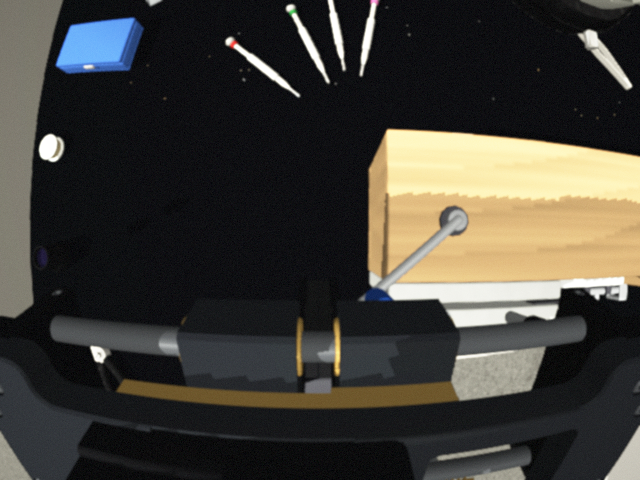

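View pics/z14.png

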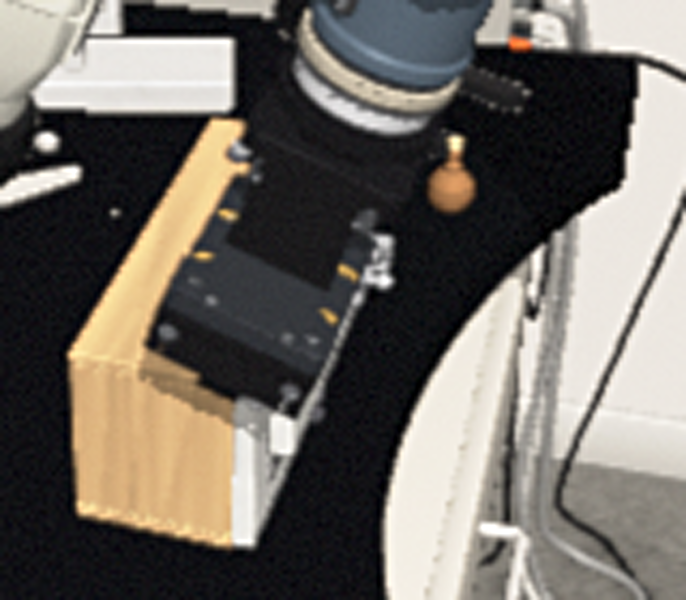

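>>> {"method": "send_rows", "body": {"moves": [0,0,0,0,-0.6,-0.1,-1,0,0,0,0,-0.6,0,-1,0,0,0,-0.5,-0.4,0,-1,0,0,0,-0.45,-0.5,0,-1,0,0,0,-0.4,-0.5,0,-1,0,0,0,-0.35,-0.55,0,-1,0,0,0,-0.3,-0.6,0,-1,0,0,0,-0.2,-0.6,0,-1,0,0,0,0,0,0,-1,0,0,0,0,0,0,-1]}}

```text
time_s: 14.5
position: [0.4964, 0.0408, 0.1493]
tcp_rot: [[0.943, -0.044, 0.33], [-0.056, -0.998, 0.024], [0.328, -0.041, -0.944]]
force: [-0.5, 0.9, -0.2]
opening: 0.003
```

```bash
python3 - <<'E'
from w import *
for n in ['wrist','side']:
    c,p=snap(n,n+'15')
s=read_state();print(s['joint_positions'],s['position'],s['force'],s['opening'])
a=cv2.imread('pics/side15.png')[165:305,285:445]; cv2.imwrite('pics/z15.png',cv2.resize(a,(686,600),interpolation=cv2.INTER_CUBIC))
E
```

```text
[-11.37712974  22.883647   118.91417982  14.92736799  20.14285352
  68.32157506] [0.49654716 0.04094898 0.14932914] [-0.40181888  0.80343586  0.32763176] 0.009951629907931057
```

View pics/wrist15.png

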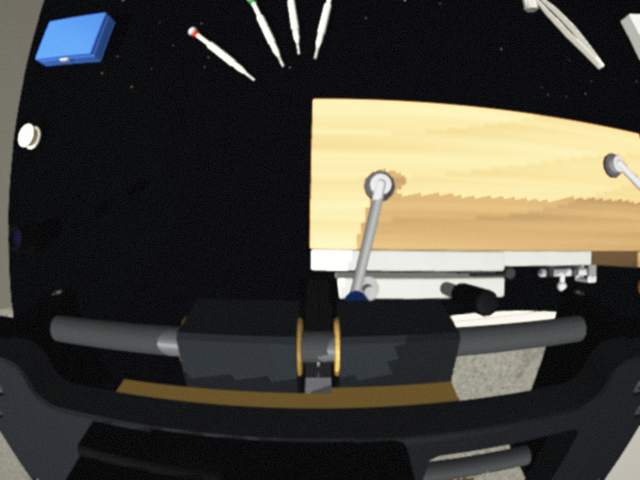

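View pics/z15.png

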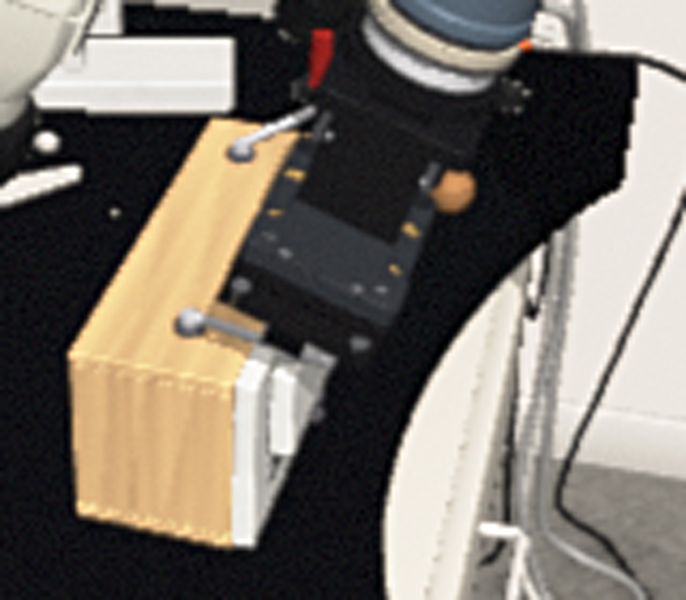

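>>> {"method": "send_rows", "body": {"moves": [0,0,0,-0.1,-0.4,0,-1,0,0,0,-0.1,-0.4,0,-1,0,0,0,0,-0.3,0,-1,0,0,0,0,-0.3,0,-1,0,0,0,0,0,0,-1]}}

```text
time_s: 15.1
position: [0.4948, 0.0358, 0.1496]
tcp_rot: [[0.944, -0.041, 0.327], [-0.056, -0.998, 0.038], [0.325, -0.054, -0.944]]
force: [17.7, 53.1, -1.8]
opening: 0.005
```

```bash
python3 - <<'E'
from w import *
for n in ['wrist']:
    c,p=snap(n,n+'16')
s=read_state();print(s['joint_positions'],s['position'],s['force'],s['opening'])
a=cv2.imread('pics/wrist16.png')[140:320,260:500]; cv2.imwrite('pics/z16.png',cv2.resize(a,(800,600),interpolation=cv2.INTER_CUBIC))
E
```

```text
[-12.77010408  22.74247555 119.07108803  17.81668597  20.90078259
  64.34487244] [0.49482587 0.0358537  0.14963255] [16.83894035 53.68594261 -1.24467323] -0.0015312596737493784
```

View pics/z16.png

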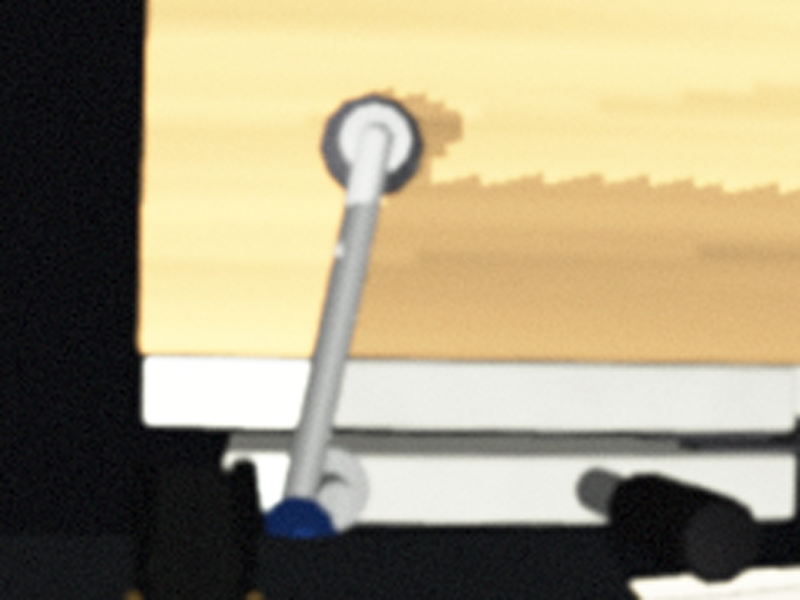

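>>> {"method": "send_rows", "body": {"moves": [0,0,0,0,0.5,0,-1,0,0,0,0,0.6,0,-1,0,0,0,0,0.6,0,-1,0,0,0,-0.7,0.2,2,-1,0,0,0,-0.7,0,2,-1,0,0,0,-0.7,0,2,-1,0,0,0,-0.8,0,2,-1,0,0,0,-0.8,0,1,-1,0,0,0,0,0,0,-1]}}

```text
time_s: 16.05
position: [0.4574, 0.0456, 0.2407]
tcp_rot: [[0.942, -0.044, 0.333], [-0.055, -0.998, 0.023], [0.331, -0.04, -0.943]]
force: [0.2, 0.5, -0.4]
opening: 0.006
```

```bash
python3 - <<'E'
from w import *
for n in ['wrist','side','scene']:
    c,p=snap(n,n+'17')
s=read_state();print(s['joint_positions'],s['position'],s['force'],s['opening'])
a=cv2.imread('pics/wrist17.png')[60:240,280:520]; cv2.imwrite('pics/z17.png',cv2.resize(a,(800,600),interpolation=cv2.INTER_CUBIC))
a=cv2.imread('pics/side17.png')[165:305,285:445]; cv2.imwrite('pics/z18.png',cv2.resize(a,(686,600),interpolation=cv2.INTER_CUBIC))
a=cv2.imread('pics/scene17.png')[170:300,285:445]; cv2.imwrite('pics/z19.png',cv2.resize(a,(738,600),interpolation=cv2.INTER_CUBIC))
E
```

```text
[-11.87219833   9.51031239 117.50893165   9.23046765  34.7169678
  74.33170069] [0.45748828 0.04576567 0.23890587] [ 0.15969423  0.54316563 -0.83776661] 0.007608050540189346
```

View pics/z17.png

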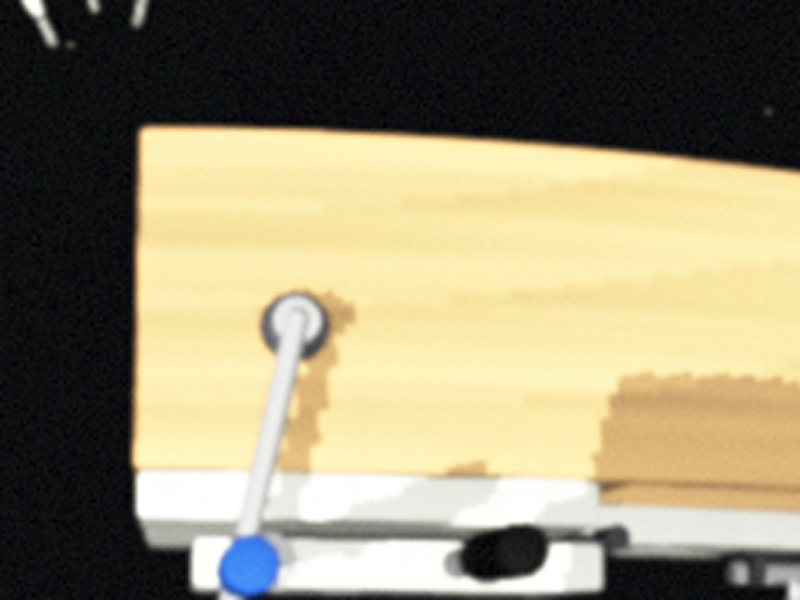

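View pics/z18.png

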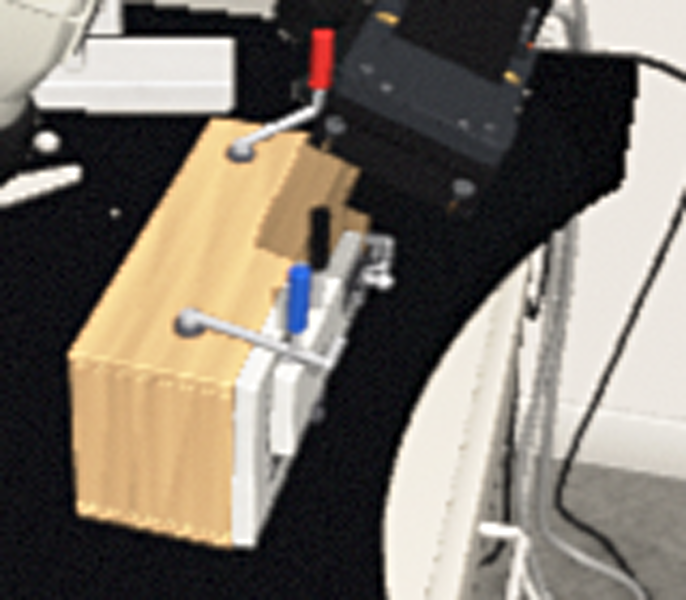

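View pics/z19.png

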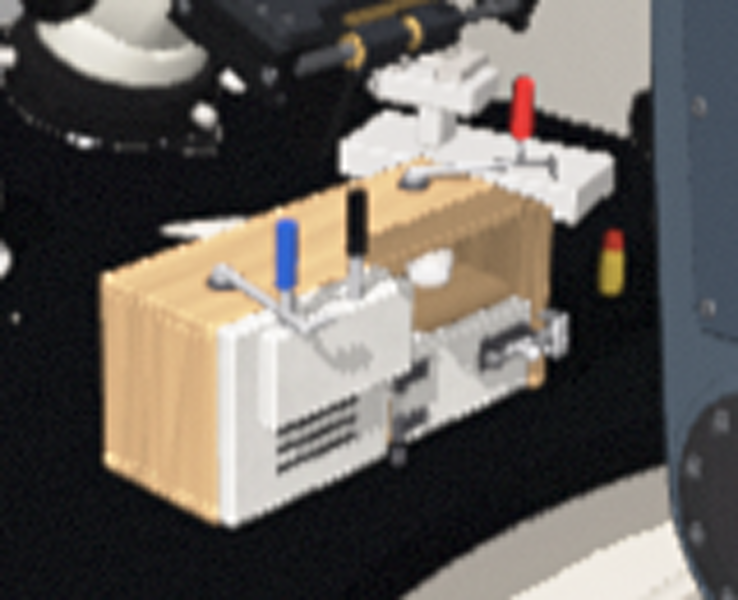

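```bash
python3 - <<'E'
from w import *
c=cal('wrist17');p=[.511,-.0803,-.059]
k=.3;off=(280,60)
for n,u,v,z in [('bluetop',250,563,.181),('pivot',297,316,.13),('pull bottom',455,562,.145),('pulltop',525,548,.181),('pinleft?',290,548,.137)]:
    q=fz(c,off[0]+u*k,off[1]+v*k,z);print(n,q.round(4),(C(p,q)*1000).round(1))
cs,cd=cal('scene17'),cal('side17')
S=lambda u,v:(285+u/4.6125,170+v/4.6125)
D=lambda u,v:(285+u/4.2875,165+v/4.2875)
def tri(a,b):
    o1,d1=ray(cs,*a);o2,d2=ray(cd,*b);A=np.c_[d1,-d2];t=np.linalg.lstsq(A,o2-o1,rcond=None)[0]
    return (o1+d1*t[0]+o2+d2*t[1])/2
for n,a,b in [('blue',(287,255),(299,298)),('pull',(357,223),(319,238)),('red',(522,107),(321,59))]:
    q=tri(S(*a),D(*b));print(n,q.round(4),(C(p,q)*1000).round(1))
E
```

```text
bluetop [0.4937 0.0228 0.181 ] [-23.3 101.9]
pivot [0.555 0.005 0.13 ] [38.9 87.8]
pull bottom [ 0.4935 -0.026   0.145 ] [-20.6  53.1]
pulltop [ 0.4942 -0.0323  0.181 ] [-19.6  46.9]
pinleft? [0.4988 0.0107 0.137 ] [-17.6  90.2]
blue [0.4928 0.021  0.1608] [-24.1 100.1]
pull [ 0.4938 -0.0343  0.1606] [-19.9  44.9]
red [ 0.5305 -0.2197  0.1621] [  27.7 -138. ]
```

>>> {"method": "send_rows", "body": {"moves": [0,0,0,-2,-1,2,-0.3,0,0,0,-2,-1,2,-0.3,0,0,0,-1.5,-1,1,-0.3,0,0,0,0,0,0,-0.3,0,0,0,0,0,0,-0.3]}}

```text
time_s: 16.7
position: [0.4028, 0.0158, 0.2888]
tcp_rot: [[0.943, -0.045, 0.33], [-0.056, -0.998, 0.024], [0.328, -0.041, -0.944]]
force: [0.8, 0.0, -0.1]
opening: 0.318
```

```bash
python3 - <<'E'
from w import *
for n in ['wrist','scene','side']:
    c,p=snap(n,n+'20')
s=read_state();print(s['joint_positions'],s['position'],s['force'],s['opening'])
a=cv2.imread('pics/wrist20.png')[60:240,240:480]; cv2.imwrite('pics/z20.png',cv2.resize(a,(800,600),interpolation=cv2.INTER_CUBIC))
a=cv2.imread('pics/scene20.png')[200:260,320:400]; cv2.imwrite('pics/z21.png',cv2.resize(a,(800,600),interpolation=cv2.INTER_CUBIC))
E
```

```text
[-19.88745577  -0.99917329 119.12071089  11.07900903  44.77055413
  66.31528298] [0.40274084 0.01631031 0.28844486] [-0.25153502  0.32280954  0.65878376] 0.3493021188672245
```

View pics/z20.png

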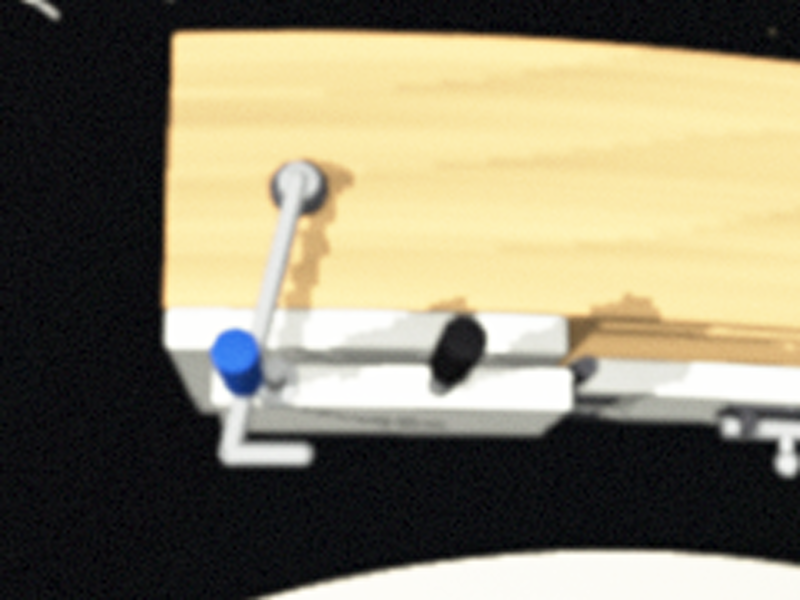

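View pics/z21.png

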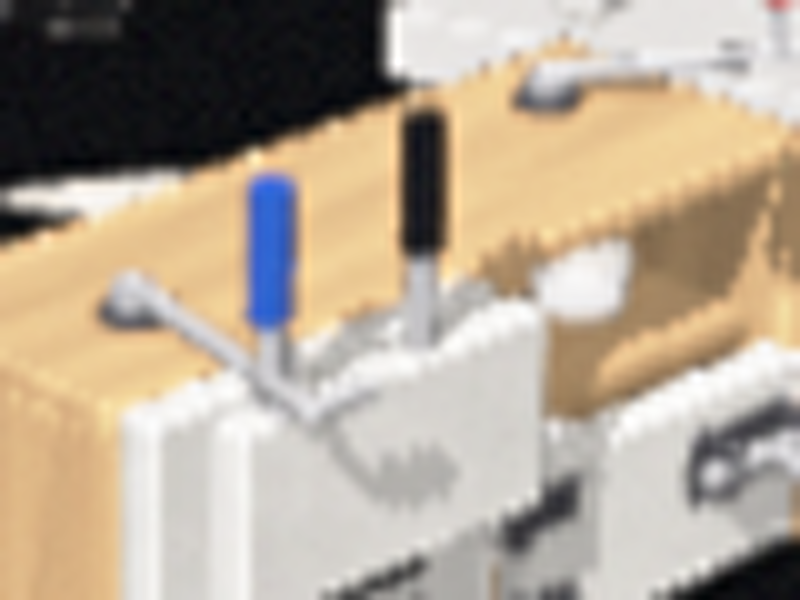

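View pics/side20.png

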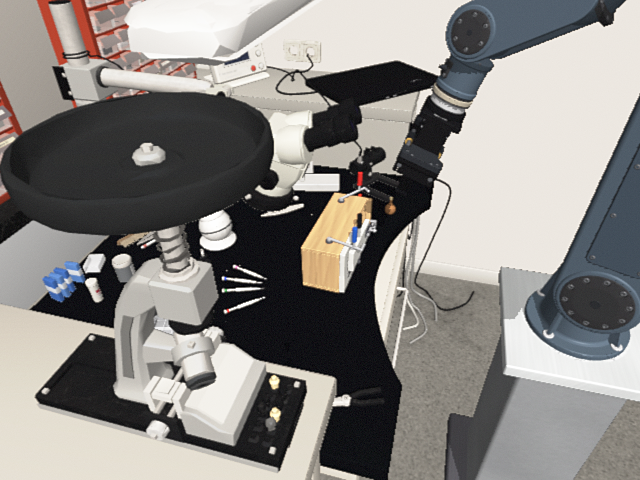

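```bash
python3 -c "
from rig import hand_in;print(hand_in())"
```

```text
the job is handed in; nothing more can be done
None
```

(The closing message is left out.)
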